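# Fit the lever to the extraction damper and hold it at the setting clip

## Task

The extraction damper is to be held at its setting while its stop is fixed: fit the loose lever onto the square shaft of the extraction damper, fully down on its shoulder and pointing along the duct over the open line of the quadrant, where the shaft rests. Then take hold of the lever and pull it round against the return spring until its tip lines up with the setting clip on the quadrant's rim, and finish holding it there: it springs back if let go, so the program ends with the hand still on the lever. Do not shift the clip, and leave the other things on the table where they are.

Things in the scene. Friction and masses are not known exactly. Their poses are not given: they have to be found in the camera images.
- lever: the loose grey lever, about 0.25 kg, lying flat. Origin: centre of the square bore at the underside; x along the arm to the tip, z up. Hub: block 36 x 36, 26 high, bored right through 17.2 square, sides along x and y. Arm: 14 wide, 16 high, from the hub to x = 118, then a point. Underside flat. Centre of mass about x = 41
- lever_grip (a point): middle of the lever's upright black grip, a cylinder of diameter 26 standing on the arm at x = 100 mm, from 16 to 51 mm above the underside; this point is 34 above the underside
- lever_tip (a point): pointed end of the lever at its underside, 125 mm from the bore's centre
- damper: extraction damper, fixed: round steel duct, diameter 140, length 300, flanges 166, on wooden cradles, along its own y axis. Origin on the table under the shaft. On top a 4 mm quadrant plate, upper face 184 above the table, reaching 152 from the shaft, from the duct's +y direction (open line) round to -x (shut line)
- shaft_seat (a point): axis of the damper's upright shaft at the shoulder, 192 mm above the table, where the lever's underside seats. Above it the shaft is 16 square for 24 mm, then a tapered nose to 10.6 square, ending at 30. The frame turns with the shaft: x, y along the square's sides, z up. Fitted the right way (along the duct at rest) the lever's x lies along this x, with 4 to 5 degrees of play
- damper_shaft (a joint): shaft angle, rad: 0 at rest (open), growing anticlockwise from above to 1.57 (shut). A spring pulls it to 0: 0.21 N m at 0, rising 0.35 N m per rad, so 4 to 6 N at the lever's grip at the clip. Under load the lever leads the shaft by its play, about 0.09 rad
- open_mark (a point): point over the quadrant's open line, 125 mm from the shaft axis at seat height: where the lever's tip lies when the lever is fitted and at rest
- setting_clip (a joint): where the setting clip is clamped on the quadrant, rad from the open line, counted like the shaft angle; between 0.6 and 1.1
- clip_mark (a point): the place for the lever's tip at the setting clip: 125 mm from the shaft axis at seat height, in line with the clip. The clip is a small brass U, 10 wide, on the quadrant's rim 128 to 158 mm out, nose inwards, top 4.5 above the plate's face; the lever's tip stops just short of it
- star_knob: star-shaped black clamp knob, 48 across, head down with its thin steel stud up; not needed, leave it where it is
- tape_measure: tape measure case, 68 x 66 x 34; not needed, leave it where it is
- screwdriver: screwdriver lying flat; not needed, leave it where it is
- spanner: steel spanner lying flat; not needed, leave it where it is
- pipe_clamp: round sheet-steel pipe clamp band, 120 across, 20 high; not needed, leave it where it is
- saw_blade: small toothed saw blade lying flat, 168 across, 4 thick; not needed, leave it where it is
- push_stick: plywood push stick, about 300 x 45 x 12; not needed, leave it where it is
Mind the look-alikes: they are no part of the job. What is shaped like the lever but purple is not meant.

How it is judged (in metres and radians):
On the way:
1. the lever is seated on the shaft, pointing along the open line, with the shaft at rest (z of lever in the frame of shaft_seat between -0.005 and 0.005 m and horizontal distance between lever and shaft_seat below 0.005 m and angle between lever's own z axis and vertical below 0.15 rad and horizontal distance between lever_tip and open_mark below 0.022 m and value of joint damper_shaft below 0.15 rad), for 0.2 s.
At the end, for the whole second after the job is handed in: Lever seated on the shaft (within 5 mm of shoulder and axis, upright within 0.15 rad), tip within 10 mm of the clip's mark, shaft turned with it (over 0.3 rad), still, and held by the fingers with more than 1 N; clip and bystanders not shifted (8 and 40 mm) (z of lever in the frame of shaft_seat between -0.005 and 0.005 m and horizontal distance between lever and shaft_seat below 0.005 m and angle between lever's own z axis and vertical below 0.15 rad and horizontal distance between lever_tip and clip_mark below 0.01 m and value of joint damper_shaft above 0.3 rad and contact force between the fingers and lever above 1 N and linear speed of lever below 0.03 m/s and angular speed of lever below 0.3 rad/s); the arm keeps its last pose, push and grip.
It fails at once if the setting clip is shifted by more than 8 mm (distance of clip_mark from where it was at the start of the episode above 0.008 m).
It fails at once if another thing on the table is moved by more than 40 mm (distance of any of star_knob, tape_measure, screwdriver, spanner, pipe_clamp, saw_blade, push_stick from where it was at the start of the episode above 0.04 m).
It also fails if it takes over 54 s, if anything falls off the work surface, if the arm or the gripper's body presses on something with over 40 N, if the wrist force passes 120 N, or if a joint passes its speed limit or range.

## Robot

A 7-joint arm with a two-finger parallel gripper is mounted at the origin on the work surface. World frame = base frame: x ahead of the robot, y to its left, z up, the work surface at z = 0. Lengths are in mm, angles in rad, forces in N, time in s.
With the tool pointing down it reaches from about 400 to 850 mm from the base axis. Payload 4.5 kg.
Tool frame: the origin (TCP) lies between the finger pads; the fingertips stand 17 mm ahead of it and the grasp point (between the pads) lies 2 mm behind it; z points along the fingers, y is the line along which they close (so a half turn about z gives the same grasp; the last joint's range is limited). The gripper opens to 88 mm and grips with 3 to 60 N. Pads are 18 mm wide; open, the fingers measure 123 mm over their backs; the gripper's body (75 mm by 187 mm) begins 45 mm behind the grasp point.
Start: joints at [-1.289, 0.689, -0.195, 1.565, 0.157, 0.902, -0.215], TCP at [153.274, 605.94, 215.843] pointing down, gripper open.
Joint ranges: [-3.01, 3.01], [-0.46, 2.08], [-1.47, 1.51], [0.13, 2.56], [-1, 4.14], [0.04, 2.09], [-2.66, 2.66]. Speed limits (rad/s): [2.57, 2.57, 3.14, 3.14, 3.14, 3.14, 3.14].

## Interface

Orientations are given as a unit quaternion [x, y, z, w].
In Python, from workcell import manip gives the robot as it stands.
- The arm moves only by the tool arm_command, never from a script. Its argument "rows" is one flat list of numbers, 6 for each row, row after row: the shift along the tool's x, y, z as a fraction of full scale, then the turn, a rotation vector about the tool's x, y, z as a fraction of full scale. A call has 1 to 20 rows; each row is the pose to reach, as a shift and turn from the pose commanded when the call began, along the tool's axes at that moment; what a row does not reach only later rows make up. Full scale, the value 1, is 0.4 m for a shift and 60 degrees for a turn. A row lasts 1/12 s, in which the tool goes at most 41.7 mm and 7.16 degrees, less where a joint would pass 70% of its speed; a pose out of reach is approached as far as the arm can. A call with a number of a shift or a turn outside -1 to 1 is refused whole. A call with a gripper value outside its range is refused whole. "grip" is the closure, from -1 (fully open) to 1 (shut), set as the call begins (left out, the last holds). The fingers move at their own pace and stop on an object; "force" is the grip in N (left out, the last holds). Time passes only in rows, so rows that repeat a pose let the fingers close. It gives the time, the measured TCP pose, the force, the opening and the grip force at its end, in the units of the state.
- manip.read_state(): the state, without advancing time (a new reading comes with each control period).
- manip.snapshot(name): name is "scene" or "top" or "wrist"; returns the picture (420x560x3 uint8, blue, green, red); there is no depth.
- manip.camera_params(name): a dict with "mtx" (3x3 intrinsics, pixels), "k1" (the pictures are not rectified: a ray, as slopes to the right and down, at radius r is drawn at 1 + k1 r^2 times it, then the intrinsics apply), "R" (3x3) and "t" (3): a world point X has camera coordinates R X + t; the wrist camera has in their place "mount" (4x4, takes a point from camera to tool coordinates, whose origin is the TCP and whose axes are the flange's). Camera axes: x right, y down, z forward; pixel columns grow to the right and rows downward; lengths in mm; the calibration is good to about 2 mm. A picture is of the moment at which its call begins: read the wrist's pose just before it. camera_params takes no time and is no camera call.
- manip.close_job(): hands the job in; it is judged then, once.
The state is a dict: "time_s": time; "joint_positions": joint angles; "joint_vel": joint speeds; "effort": joint torques, N m; "eef_pos": TCP position; "orientation": TCP orientation; "contact_force": force on the tool from outside, world axes, zero at the start; "torque": the same for the moment, N m; "grip_width": finger opening in mm; "grip_force": force on a finger pad.
Only numpy, scipy, OpenCV 4.12 (cv2) and the standard library are available. Lean on these libraries where they do the work, as an engineer would, in place of code of your own. Each camera call takes 0.05 s, during which the arm holds its last target. There are 200 camera calls.

## Working session

There is one attempt and no reset: what is moved stays moved. The work goes in short steps, Python scripts to look and compute and a tool call to move; the robot and the scene stay as the last step left them, time stands still between calls to the robot, and variables do not carry over. Pictures are saved under pics/ and viewed, at most 10 in all, crops included, and the job is handed in when it is done.

Besides the shell and the picture viewer there is one more tool, called after "Call:" as name(argument=value, ...), one argument or row to a line, values as JSON. arm_command: Moves the arm, as the interface text tells. Its arguments: {"type":"object","properties":{"rows":{"type":"array"},"grip":{"type":"number"},"force":{"type":"number"}},"required":["rows"]}

```bash
mkdir -p pics
cat > h.py <<'E'
import numpy as np, cv2
from scipy.spatial.transform import Rotation as Rot
from workcell import manip
E
python3 - <<'E'
from h import *
s=manip.read_state();print(s)
for n in("scene","top"):
    im=manip.snapshot(n);cv2.imwrite(f"pics/{n}.png",cv2.resize(im,(800,600),interpolation=cv2.INTER_CUBIC));cv2.imwrite(f"{n}_raw.png",im);print(n,manip.camera_params(n))
print(manip.camera_params("wrist"))
E
```

```text
{'time_s': 0.0, 'joint_positions': array([-1.28918808,  0.68995955, -0.19451726,  1.56636448,  0.1573368 ,
        0.90249323, -0.2150863 ]), 'joint_vel': array([ 6.82203194e-05,  5.31115128e-04,  9.86900207e-04, -8.58043038e-04,
        1.33780465e-03, -1.18493845e-03,  1.31644541e-04]), 'effort': array([-1.03846944e-04, -5.27562475e+01, -1.26677748e+00, -1.53435749e+01,
       -5.25821478e-02,  6.32885683e-03,  1.73743510e-04]), 'eef_pos': array([153.19237453, 605.23242043, 215.01996157]), 'orientation': array([ 1.23524781e-01,  9.92341067e-01, -9.13827267e-04, -3.21440893e-05]), 'contact_force': array([-0.42359445,  0.37233368,  0.85760357]), 'torque': array([-0.01199843,  0.00398139, -0.02002943]), 'grip_force': 0.0, 'grip_width': 88.20078972643275}
scene {'mtx': array([[469.48653538,   0.        , 278.84118925],
       [  0.        , 469.48653538, 210.79644735],
       [  0.        ,   0.        ,   1.        ]]), 'k1': -0.12317716058622745, 'R': array([[-0.22031012,  0.97538   ,  0.00986429],
       [ 0.61880658,  0.14757347, -0.77155718],
       [-0.75401716, -0.16387777, -0.6
[... 316 characters left out ...]
,
       [-0.99513089,  0.01333284, -0.09765629],
       [ 0.09733711, -0.02279345, -0.99499042]]), 't': array([ -60.38155436,  593.00096277, 1191.68646575])}
{'mtx': array([[375.20594347,   0.        , 278.6862028 ],
       [  0.        , 375.20594347, 207.14711912],
       [  0.        ,   0.        ,   1.        ]]), 'k1': -0.03785770947722232, 'mount': array([[ 1.47879530e-05, -9.56217687e-01, -2.92656342e-01,
         7.65635243e+01],
       [ 9.99999976e-01,  7.76544831e-05, -2.03196135e-04,
        -4.25676013e-01],
       [ 2.17025815e-04, -2.92656332e-01,  9.56217666e-01,
        -1.68966760e+02],
       [ 0.00000000e+00,  0.00000000e+00,  0.00000000e+00,
         1.00000000e+00]])}
```

View pics/top.png

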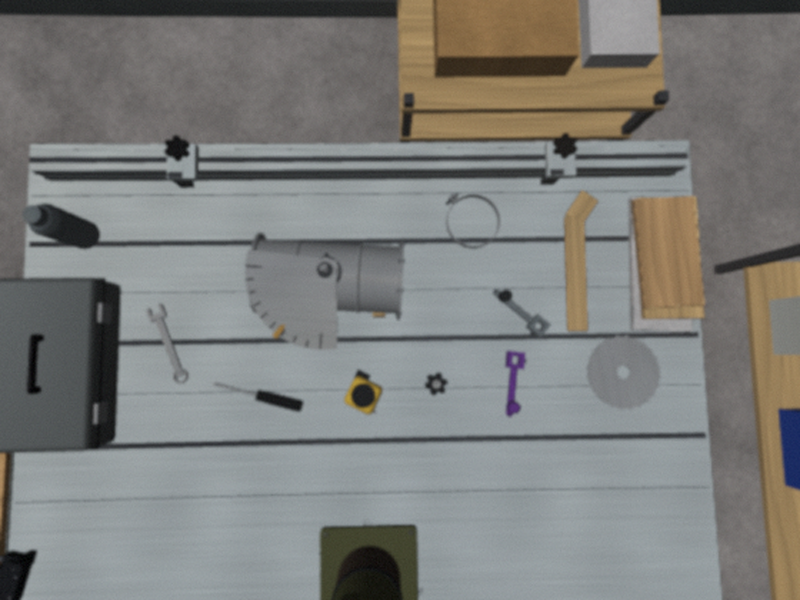

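View pics/scene.png

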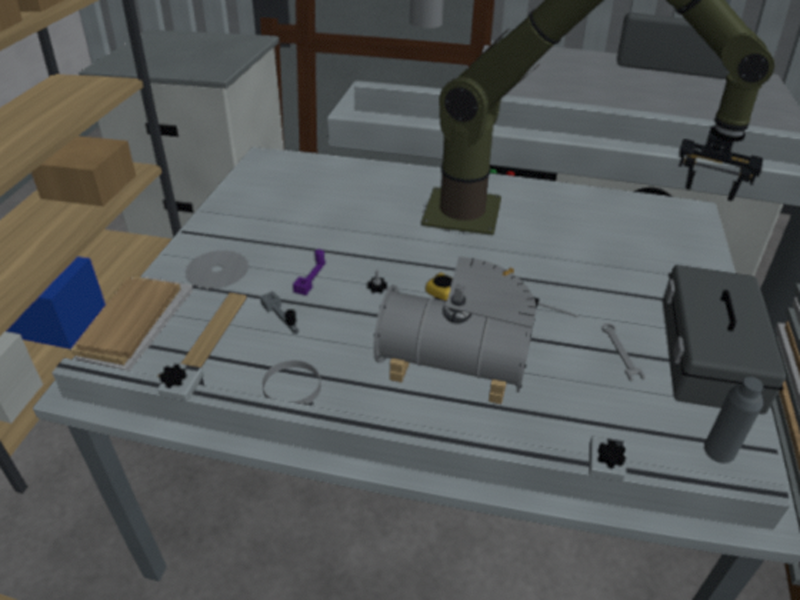

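The candidates in the top view (800x600) are:
- the grey lever, with its hub at (538,325) and black grip at (505,295)
- the purple look-alike, at (513,360)–(512,408)
- the grey spanner, at (168,345)

I choose the grey lever with the square hub and black grip. The shaft is at (325,268) and the brass clip at (278,330). Next I'll check these in a close crop.

```bash
cat >> h.py <<'E'
def cam(n,st=None):
    c=manip.camera_params(n)
    if n=="wrist":
        T=np.eye(4);T[:3,:3]=Rot.from_quat(st["orientation"]).as_matrix();T[:3,3]=st["eef_pos"]
        M=np.linalg.inv(T@c["mount"]);c["R"],c["t"]=M[:3,:3],M[:3,3]
    return c
def ray(c,uv):
    K=c["mtx"];d=np.array([(uv[0]-K[0,2])/K[0,0],(uv[1]-K[1,2])/K[1,1]]);u=d.copy()
    for _ in range(20):u=d/(1+c["k1"]*(u@u))
    w=c["R"].T@np.r_[u,1];return -c["R"].T@c["t"],w/np.linalg.norm(w)
def atz(c,uv,z):
    o,w=ray(c,uv);return o+w*(z-o[2])/w[2]
def tri(obs):
    A=np.zeros((3,3));b=np.zeros(3);L=[]
    for c,uv in obs:
        o,w=ray(c,uv);P=np.eye(3)-np.outer(w,w);A+=P;b+=P@o;L.append((P,o))
    X=np.linalg.solve(A,b);return X,[np.linalg.norm(P@(X-o)) for P,o in L]
def proj(c,X):
    p=c["R"]@np.asarray(X,float)+c["t"];p=p[:2]/p[2];p=p*(1+c["k1"]*(p@p));K=c["mtx"]
    return np.array([K[0,0]*p[0]+K[0,2],K[1,1]*p[1]+K[1,2]])
E
python3 - <<'E'
from h import *
t=cv2.imread("top_raw.png");s=cv2.imread("scene_raw.png")
def crop(im,x,y,w,h):return cv2.resize(im[y:y+h,x:x+w],(400,300),interpolation=cv2.INTER_CUBIC)
o=np.vstack([np.hstack([crop(t,335,190,64,48),crop(t,165,155,128,96)]),np.hstack([crop(s,165,190,64,48),crop(s,258,170,128,96)])])
cv2.imwrite("pics/c1.png",o)
c=cam("top")
f=.7
for n,p,z in(("hub",(538,325),26),("grip",(505,295),51),("tip",(496,290),8),("shaft",(325,268),222),("clip",(278,330),188),("flL",(248,265),150),("flR",(403,280),150)):print(n,atz(c,np.array(p)*f,z).round())
E
```

```text
hub [ 524. -376.   26.]
grip [ 588. -300.   51.]
tip [ 604. -290.    8.]
shaft [626.  68. 222.]
clip [515. 160. 188.]
flL [645. 227. 150.]
flR [611. -78. 150.]
```

View pics/c1.png

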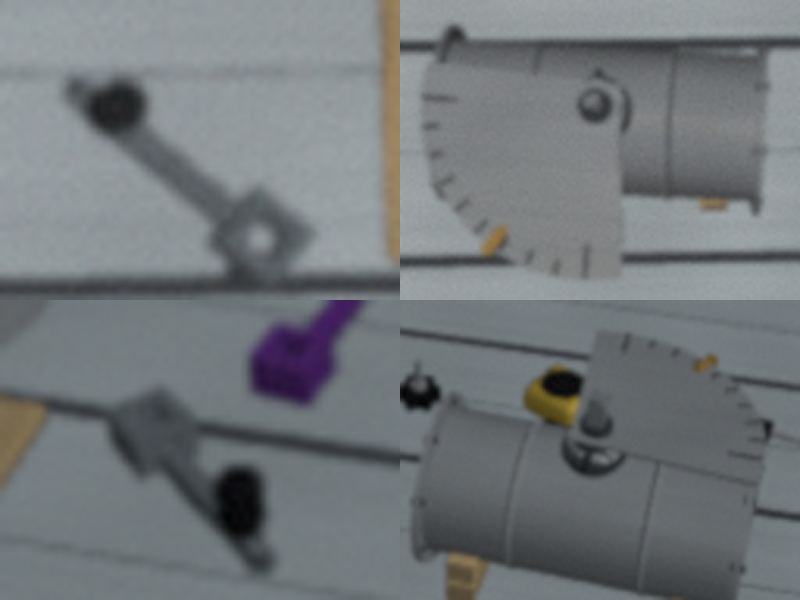

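The close crop confirms the grey lever, lying flat with its hub at lower right and grip at upper left. The plate and clip are clear too. Next I'll move the wrist camera over the lever.

```bash
cat >> h.py <<'E'
def state0():
    s=manip.read_state();return s
def rows(targets,ref=None):
    """targets: list of (pos, azimuth of tool y in deg), tool down; returns rows from the ref pose (pos,az)"""
    if ref is None:
        s=manip.read_state();p,R=s["eef_pos"],Rot.from_quat(s["orientation"])
    else: p=np.array(ref[0],float);R=down(ref[1])
    out=[]
    for q,a in targets:
        d=R.inv().apply(np.array(q,float)-p)/400;w=(R.inv()*down(a)).as_rotvec()/np.radians(60)
        out.append(np.r_[d,w].round(4).tolist())
    return out
def down(a):
    a=np.radians(a);y=[np.cos(a),np.sin(a),0];z=[0,0,-1];return Rot.from_matrix(np.array([np.cross(y,z),y,z]).T)
def az():
    y=Rot.from_quat(manip.read_state()["orientation"]).as_matrix()[:,1];return np.degrees(np.arctan2(y[1],y[0]))
E
python3 - <<'E'
from h import *
print(az())
A=((153,605,216),az());B=((420,350,360),40);C=((520,0,360),0);D=((540,-320,220),-38)
for a,b in((A,B),(B,C),(C,D)):print(rows([b],a))
E
```

```text
75.804924613434
[[-0.8034, -0.4543, -0.36, 0.0, 0.0, 0.5967]]
[[-0.831, -0.3709, 0.0, 0.0, 0.0, 0.6667]]
[[-0.8, 0.05, 0.35, 0.0, 0.0, 0.6333]]
```

Call:
arm_command(
  rows=[-0.8034,-0.4543,-0.36,0,0,0.5967,-0.8034,-0.4543,-0.36,0,0,0.5967,-0.8034,-0.4543,-0.36,0,0,0.5967,-0.8034,-0.4543,-0.36,0,0,0.5967,-0.8034,-0.4543,-0.36,0,0,0.5967,-0.8034,-0.4543,-0.36,0,0,0.5967,-0.8034,-0.4543,-0.36,0,0,0.5967,-0.8034,-0.4543,-0.36,0,0,0.5967,-0.8034,-0.4543,-0.36,0,0,0.5967,-0.8034,-0.4543,-0.36,0,0,0.5967,-0.8034,-0.4543,-0.36,0,0,0.5967],
  grip=-1,
)

```text
time_s: 1.02
eef_pos: [425.7, 346.1, 361.5]
orientation: [0.427, 0.904, 0.001, 0.003]
contact_force: [0.5, 0.0, 0.5]
grip_width: 88.2
grip_force: 0.0
```

Call:
arm_command(
  rows=[-0.831,-0.3709,0,0,0,0.6667,-0.831,-0.3709,0,0,0,0.6667,-0.831,-0.3709,0,0,0,0.6667,-0.831,-0.3709,0,0,0,0.6667,-0.831,-0.3709,0,0,0,0.6667,-0.831,-0.3709,0,0,0,0.6667,-0.831,-0.3709,0,0,0,0.6667,-0.831,-0.3709,0,0,0,0.6667,-0.831,-0.3709,0,0,0,0.6667,-0.831,-0.3709,0,0,0,0.6667],
)

```text
time_s: 1.85
eef_pos: [520.8, -6.4, 359.4]
orientation: [0.711, 0.703, -0.002, 0.002]
contact_force: [-0.4, 0.3, -0.7]
grip_width: 88.2
grip_force: 0.0
```

Run:
```python
from h import *
s=manip.read_state();print(s["time_s"],s["eef_pos"],az(),s["joint_positions"])
im=manip.snapshot("wrist");cv2.imwrite("w1.png",im);np.save("w1.npy",np.r_[s["eef_pos"],s["orientation"]])
print(rows([((540,-320,220),-38)]))
```

```text
1.85 [520.78095683  -6.42798405 359.41710198] -0.596319268135035 [-0.23397292  0.39553658  0.2358693   1.67264015 -0.09685833  1.08525868
  0.01918694]
[[-0.7938, 0.0547, 0.349, -0.0004, 0.0015, 0.6273]]
```

Call:
arm_command(
  rows=[-0.8,0.05,0.35,0,0,0.6333,-0.8,0.05,0.35,0,0,0.6333,-0.8,0.05,0.35,0,0,0.6333,-0.8,0.05,0.35,0,0,0.6333,-0.8,0.05,0.35,0,0,0.6333,-0.8,0.05,0.35,0,0,0.6333,-0.8,0.05,0.35,0,0,0.6333,-0.8,0.05,0.35,0,0,0.6333,-0.8,0.05,0.35,0,0,0.6333,-0.8,0.05,0.35,0,0,0.6333,-0.8,0.05,0.35,0,0,0.6333,-0.8,0.05,0.35,0,0,0.6333,-0.8,0.05,0.35,0,0,0.6333],
)

```text
time_s: 2.98
eef_pos: [541.7, -315.9, 220.2]
orientation: [0.898, 0.44, 0.001, -0.001]
contact_force: [0.2, 0.7, 0.4]
grip_width: 88.1
grip_force: 0.0
```

Run:
```python
from h import *
s=manip.read_state();print(s["time_s"],s["eef_pos"],az(),s["joint_positions"])
im=manip.snapshot("wrist");cv2.imwrite("w2.png",im);np.save("w2.npy",np.r_[s["eef_pos"],s["orientation"]])
a=cv2.imread("w1.png")
cv2.imwrite("pics/c2.png",np.hstack([cv2.resize(a,(400,300),interpolation=cv2.INTER_AREA),cv2.resize(im,(400,300),interpolation=cv2.INTER_AREA)]))
```

```text
2.9833 [ 541.66594148 -315.9420438   220.18326793] -37.7741311202362 [ 0.26834218  0.70931557  0.34720437  1.5710272  -0.28688774  0.91174275
  0.05576351]
```

View pics/c2.png

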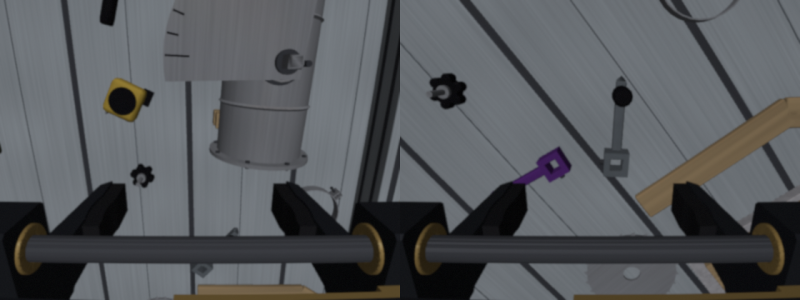

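The left half (w1) shows the plate and shaft, with the shaft near (290,62). The right half (w2) shows the lever, hub (615,160) and grip (622,96), lying almost along the tool's x. The purple one is beside it at (553,165). I'll enlarge for pixel readings.

Run:
```python
from h import *
a=cv2.imread("w1.png");b=cv2.imread("w2.png");t=cv2.imread("top_raw.png")
def g(im):return cv2.convertScaleAbs(im,alpha=1.4,beta=10)
L=cv2.resize(g(b[100:260,265:345]),(300,600),interpolation=cv2.INTER_CUBIC)
U=cv2.resize(g(a[30:130,350:475]),(500,400),interpolation=cv2.INTER_CUBIC)[:,:500]
V=cv2.resize(g(t[160:240,175:275]),(500,400),interpolation=cv2.INTER_CUBIC)[:400]
cv2.imwrite("pics/c3.png",np.hstack([L,np.vstack([U[:300],cv2.resize(g(t[165:249,170:310]),(500,300),interpolation=cv2.INTER_CUBIC)])]))
```

```text
(no output)
```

View pics/c3.png

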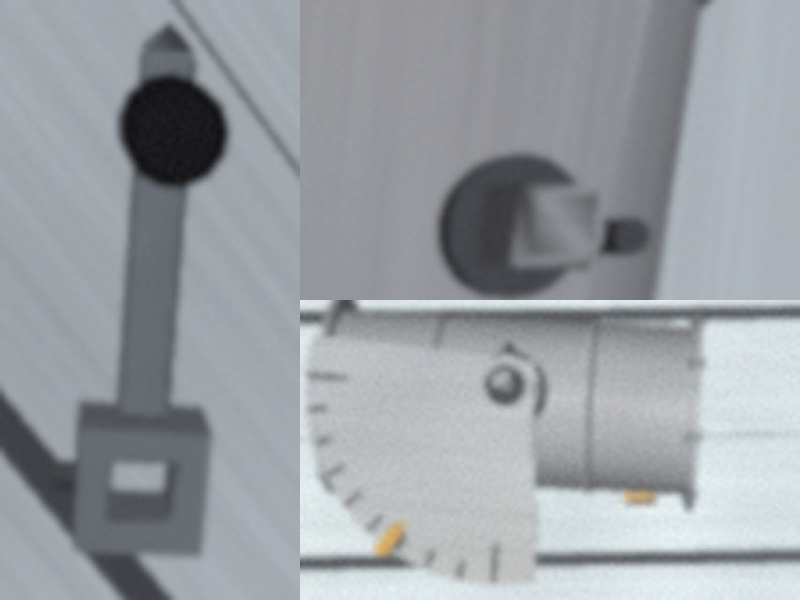

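```bash
cat >> h.py <<'E'
def wcam(f):
    v=np.load(f);return cam("wrist",dict(eef_pos=v[:3],orientation=v[3:]))
E
python3 - <<'E'
from h import *
w=wcam("w2.npy");t=cam("top")
L=lambda x,y:np.array([265+x/3.75,100+y/3.75]);T=lambda x,y:np.array([335+x/6.25,190+y/6.25])
print("hub",tri([(w,L(142,491)),(t,T(262,237))]));print("grip",tri([(w,L(174,131)),(t,T(115,104))]))
h=atz(w,L(142,491),26);g=atz(w,L(174,131),51);tip=atz(w,L(168,25),16)
yaw=np.degrees(np.arctan2(g[1]-h[1],g[0]-h[0]));print(h,g,np.hypot(*(g-h)[:2]),yaw,tip,np.hypot(*(tip-h)[:2]),np.degrees(np.arctan2(*(tip-h)[1::-1])))
e=np.array([np.cos(np.radians(yaw)),np.sin(np.radians(yaw))])
p=h[:2]+41*e;print("grasp",p,"az",yaw-90,az())
print(rows([((*p,80),yaw-90),((*p,20),yaw-90)]))
# shaft
w1=wcam("w1.npy");U=np.array([350+(558-300)/4,30+228/4]);s=cam("scene")
Vt=np.array([170+(505-300)*140/500,165+(383-300)*84/300]);S=np.array([258+196*.32,170+(408-300)*.32])
print("shaft",tri([(w1,U),(t,Vt),(s,S)]),tri([(w1,U),(t,Vt)]),atz(w1,U,222),atz(t,Vt,222))
sh=atz(w1,U,222)
C=np.array([170+(391-300)*.28,165+(539-300)*.28]);c=atz(t,C,187);print("clip",c,c-sh)
# marks: open (343,377)-(310,374), shut (494,545)-(494,580)
for q in((343,377),(310,374),(494,545),(494,580)):
    print(atz(t,np.array([170+(q[0]-300)*.28,165+(q[1]-300)*.28]),184)-sh)
E
```

```text
hub (array([ 522.64720235, -378.59994501,   24.24817815]), [np.float64(1.39150796666307), np.float64(1.3915079666630659)])
grip (array([ 588.77118676, -304.28149215,   33.6635249 ]), [np.float64(0.7952019603027172), np.float64(0.7952019603028267)])
[ 523.2633614  -379.42108022   26.        ] [ 588.17250586 -302.5340479    51.        ] 100.62212865234468 49.828458999217695 [ 603.13176002 -284.59766703   16.        ] 123.97758179713712 49.8930464214364
grasp [ 549.71156875 -348.09230227] az -40.171541000782305 -37.79946099990445
[[-0.0506, 0.0647, 0.3508, 0.0002, -0.0017, 0.0395], [-0.0508, 0.0646, 0.5008, 0.0002, -0.0017, 0.0395]]
shaft (array([629.88679562,  71.58422269, 205.69608711]), [np.float64(3.0183210148818524), np.float64(3.3606277460423613), np.float64(1.34370944245072)]) (array([624.42751666,  69.67591417, 227.70711006]), [np.float64(2.0028732458540173), np.float64(2.0028732458541043)]) [627.40516276  71.49314244 222.        ] [624.34473414  68.48196737 222.        ]
clip [512.08386719 157.97732276 187.        ] [-115.32129557   86.48418032  -35.        ]
[  8.6325204  124.00334396 -38.        ]
[ 11.22809304 148.94025645 -38.        ]
[-120.92507448    9.68483018  -38.        ]
[-147.24895655    9.72440793  -38.        ]
```

The lever is measured: hub (523,-379), yaw 49.9°, and its lengths agree with the description. I'll descend over the arm near its centre of mass with the fingers part open.

Call:
arm_command(
  rows=[-0.05,0.065,0.35,0,0,0.04,-0.05,0.065,0.35,0,0,0.04,-0.05,0.065,0.35,0,0,0.04,-0.05,0.065,0.35,0,0,0.04,-0.05,0.065,0.35,0,0,0.04,-0.05,0.065,0.35,0,0,0.04,-0.05,0.065,0.35,0,0,0.04,-0.05,0.065,0.35,0,0,0.04],
  grip=-0.05,
  force=40,
)

```text
time_s: 3.7
eef_pos: [550.2, -350.9, 82.3]
orientation: [0.908, 0.42, 0.001, 0.002]
contact_force: [0.8, 1.0, 0.0]
grip_width: 46.4
grip_force: 0.0
```

Run:
```python
from h import *
s=manip.read_state();print(s["time_s"],s["eef_pos"],az(),s["grip_width"])
print(rows([((549.7,-348,19.5),-40.1)]))
im=manip.snapshot("wrist");cv2.imwrite("pics/c4.png",im)
```

```text
3.7 [ 550.17853699 -350.85368681   82.31705159] -40.335833279972405 46.39507731710316
[[0.0045, -0.0062, 0.157, 0.0038, -0.001, -0.0039]]
```

View pics/c4.png

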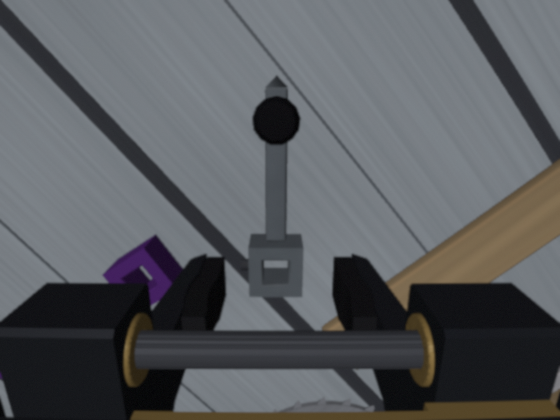

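The lever is upright in the picture (column 277), midway between the fingers. The purple one and the push stick are clear of both. I'll descend, then grip.

Call:
arm_command(
  rows=[0,-0.003,0.08,0,0,0,0,-0.003,0.157,0,0,0,0,-0.003,0.157,0,0,0,0,-0.003,0.157,0,0,0,0,-0.003,0.157,0,0,0,0,-0.003,0.157,0,0,0],
)

```text
time_s: 4.25
eef_pos: [549.0, -351.2, 19.4]
orientation: [0.908, 0.419, 0.001, 0.002]
contact_force: [1.4, -1.1, -0.0]
grip_width: 46.4
grip_force: 0.0
```

Call:
arm_command(
  rows=[0,0,0,0,0,0,0,0,0,0,0,0,0,0,0,0,0,0,0,0,0,0,0,0,0,0,0,0,0,0,0,0,0,0,0,0,0,0,0,0,0,0,0,0,0,0,0,0],
  grip=1,
  force=40,
)

```text
time_s: 4.92
eef_pos: [547.5, -350.0, 16.9]
orientation: [0.908, 0.419, -0.0, -0.0]
contact_force: [-0.4, -0.5, 0.3]
grip_width: 0.2
grip_force: 0.0
```

Run:
```python
from h import *
s=manip.read_state();print(s["time_s"],s["eef_pos"],az(),s["grip_width"])
np.save("w3.npy",np.r_[s["eef_pos"],s["orientation"]])
im=manip.snapshot("wrist");t=manip.snapshot("top");cv2.imwrite("w3.png",im)
print(proj(cam("top"),s["eef_pos"]),proj(cam("wrist",s),s["eef_pos"]),proj(cam("wrist",s),[523.3,-379.4,26]))
cv2.imwrite("pics/c5.png",np.hstack([cv2.resize(im,(400,300)),cv2.resize(t[170:245,320:420],(400,300),interpolation=cv2.INTER_CUBIC)]))
```

```text
4.9167 [ 547.47383161 -349.9954188    16.86886703] -40.396647666248946 0.21855543301476135
[367.36035465 220.14975992] [279.94915748 252.33839043] [281.22943988 330.14683272]
```

View pics/c5.png

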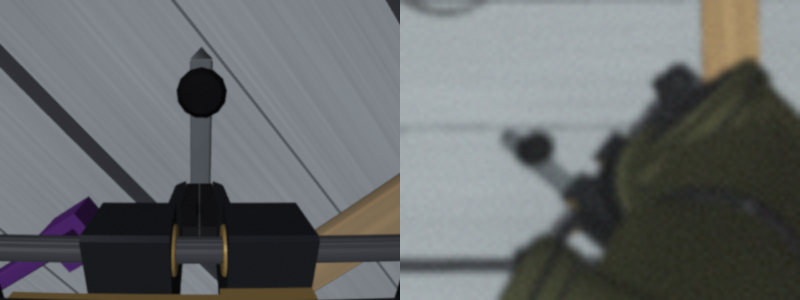

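Run:
```python
from h import *
w=wcam("w3.npy")
for z in(51,60,68):
    print(z,atz(w,(201.5*1.4,92*1.4),z),atz(w,(201*1.4,48*1.4),z-35))
for x in ([588.2,-302.5,51],[603.1,-284.6,16],[549.5,-348,16],[549.5,-348,0]):print(proj(w,x)/1.4)
im=cv2.imread("w3.png");cv2.imwrite("pics/c6.png",cv2.resize(im[60:400,170:400],(541,600)))
```

```text
51 [ 588.44724988 -302.74644443   51.        ] [ 603.18414645 -285.36085439   16.        ]
60 [ 588.91417688 -302.07109588   60.        ] [ 602.7739142 -285.7459756   25.       ]
68 [ 589.32922311 -301.47078605   68.        ] [ 602.40926331 -286.08830557   33.        ]
[200.79748121  91.94370953]
[200.06867594  47.07294958]
[200.32858256 175.91873685]
[200.22781812 167.46529339]
```

View pics/c6.png

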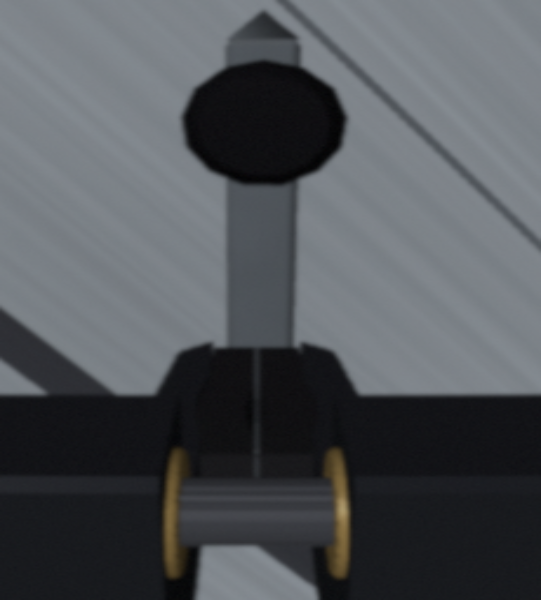

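Run:
```python
from h import *
c=manip.camera_params("wrist");M=np.linalg.inv(c["mount"]);c["R"],c["t"]=M[:3,:3],M[:3,3]
for z in(17,0,-15,-30):
  for x in(-9,9):print("z",z,"x",x,proj(c,[x,23,z]).round(),"closed",proj(c,[x,0,z]).round())
s=manip.read_state();print({k:np.round(s[k],2) for k in("eef_pos","contact_force","effort","grip_width","grip_force")})
```

```text
z 17 x -9 [322. 255.] closed [280. 255.]
z 17 x 9 [324. 223.] closed [280. 223.]
z 0 x -9 [326. 269.] closed [280. 269.]
z 0 x 9 [328. 235.] closed [280. 235.]
z -15 x -9 [330. 284.] closed [280. 284.]
z -15 x 9 [332. 247.] closed [280. 247.]
z -30 x -9 [335. 301.] closed [280. 301.]
z -30 x 9 [337. 262.] closed [280. 262.]
{'eef_pos': array([ 547.5 , -349.98,   16.89]), 'contact_force': array([-0.32,  0.04,  0.17]), 'effort': array([-0.000e+00, -5.883e+01,  5.550e+00, -9.900e+00, -3.000e-02,
        3.000e-02, -0.000e+00]), 'grip_width': np.float64(0.35), 'grip_force': np.float64(0.0)}
```

The lever has not moved, and the fingers shut completely above its arm. In the image they end about 22 mm behind the TCP, at row 256, where the stated tips would be at row 223. So in reality the tips are higher than the pose says. I'll open and go down in small, force-checked steps.

Call:
arm_command(
  rows=[0,0,0,0,0,0,0,0,0,0,0,0,0,0,0,0,0,0,0,0,0,0,0,0,0,0,0.03,0,0,0,0,0,0.03,0,0,0,0,0,0.03,0,0,0,0,0,0.03,0,0,0],
  grip=0.1,
)

```text
time_s: 5.68
eef_pos: [547.3, -349.8, 4.5]
orientation: [0.908, 0.419, -0.0, -0.0]
contact_force: [0.2, 0.4, -0.5]
grip_width: 40.0
grip_force: 0.0
```

Run:
```python
from h import *
s=manip.read_state();print({k:np.round(s[k],2) for k in("time_s","eef_pos","contact_force","grip_width")},az())
np.save("w4.npy",np.r_[s["eef_pos"],s["orientation"]])
cv2.imwrite("w4.png",manip.snapshot("wrist"))
sc=manip.snapshot("scene");cv2.imwrite("s4.png",sc)
c=cam("scene");R=Rot.from_quat(s["orientation"]).as_matrix()
for z in(17,-22):print(z,[proj(c,s["eef_pos"]+R@np.array([0,y,z])).round(1) for y in(-20,20)])
p=proj(c,s["eef_pos"]).astype(int);x,y=p[0]-50,p[1]-50
cv2.imwrite("pics/c7.png",np.hstack([cv2.resize(cv2.convertScaleAbs(sc[y:y+75,x:x+100],alpha=1.6,beta=20),(400,300),interpolation=cv2.INTER_CUBIC),cv2.resize(cv2.imread("w4.png"),(400,300))]));print(x,y)
```

```text
{'time_s': np.float64(5.68), 'eef_pos': array([ 547.27, -349.84,    4.51]), 'contact_force': array([ 0.22,  0.44, -0.47]), 'grip_width': np.float64(39.97)} -40.39859770049506
17 [array([200.6, 219.6]), array([190.2, 224.2])]
-22 [array([199.5, 210.6]), array([188.9, 215.2])]
144 167
```

View pics/c7.png

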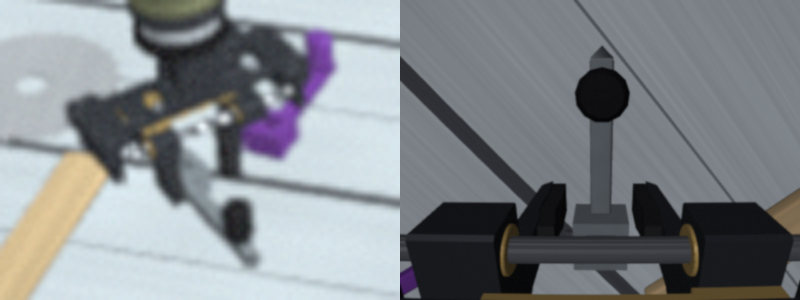

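The scene crop shows both fingertips, (175,200) and (230,175), still above the arm. That matches tips about 22 mm behind the TCP, so roughly 25 mm up. I'll go further down.

Call:
arm_command(
  rows=[0,0,0.02,0,0,0,0,0,0.035,0,0,0,0,0,0.045,0,0,0,0,0,0.045,0,0,0,0,0,0.045,0,0,0],
)

```text
time_s: 6.2
eef_pos: [547.2, -349.8, -13.6]
orientation: [0.908, 0.419, -0.0, -0.0]
contact_force: [-0.3, -0.3, -0.1]
grip_width: 39.5
grip_force: 0.0
```

Run:
```python
from h import *
s=manip.read_state();print({k:np.round(s[k],2) for k in("time_s","eef_pos","contact_force","grip_width")},az())
```

```text
{'time_s': np.float64(6.2), 'eef_pos': array([ 547.19, -349.82,  -13.58]), 'contact_force': array([-0.28, -0.32, -0.06]), 'grip_width': np.float64(39.51)} -40.40345599274189
```

Call:
arm_command(
  rows=[0,0,0.006,0,0,0,0,0,0.006,0,0,0,0,0,0.006,0,0,0],
)

```text
time_s: 6.45
eef_pos: [547.6, -350.0, -15.4]
orientation: [0.908, 0.419, 0.0, 0.0]
contact_force: [0.3, -0.7, -0.3]
grip_width: 39.3
grip_force: 0.0
```

Call:
arm_command(
  rows=[0,0,0,0,0,0,0,0,0,0,0,0,0,0,0,0,0,0,0,0,0,0,0,0,0,0,0,0,0,0,0,0,0,0,0,0],
  grip=1,
  force=40,
)

```text
time_s: 6.95
eef_pos: [547.7, -350.1, -15.3]
orientation: [0.908, 0.419, 0.0, 0.0]
contact_force: [-0.8, 0.2, 0.3]
grip_width: 13.2
grip_force: 40.0
```

It is gripped, 13.2 mm wide at 40 N. Now I'll lift.

Call:
arm_command(
  rows=[0,0,-0.04,0,0,0,0,0,-0.1,0,0,0,0,0,-0.17,0,0,0,0,0,-0.25,0,0,0,0,0,-0.33,0,0,0,0,0,-0.41,0,0,0,0,0,-0.49,0,0,0,0,0,-0.57,0,0,0,0,0,-0.65,0,0,0,0,0,-0.73,0,0,0,0,0,-0.8,0,0,0,0,0,-0.85,0,0,0,0,0,-0.87,0,0,0,0,0,-0.87,0,0,0,0,0,-0.87,0,0,0],
)

```text
time_s: 8.2
eef_pos: [546.9, -349.5, 331.9]
orientation: [0.908, 0.419, -0.0, -0.001]
contact_force: [0.1, 0.9, -2.0]
grip_width: 13.6
grip_force: 40.0
```

Run:
```python
from h import *
s=manip.read_state();print({k:np.round(s[k],2) for k in("time_s","eef_pos","contact_force","torque","grip_width","grip_force")},az())
r=rows([((569,58,332),-4.4)])[0];print(r)
```

```text
{'time_s': np.float64(8.2), 'eef_pos': array([ 546.87, -349.47,  331.89]), 'contact_force': array([ 0.08,  0.92, -1.98]), 'torque': array([-0.05,  0.07,  0.02]), 'grip_width': np.float64(13.65), 'grip_force': np.float64(39.99)} -40.40142389936162
[0.8116, -0.6181, 0.0009, -0.0015, -0.0006, -0.6]
```

Weight −2 N: the lever is in hand.

Call:
arm_command(
  rows=[0.06,-0.045,0,0,0,-0.045,0.13,-0.1,0,0,0,-0.1,0.2,-0.155,0,0,0,-0.15,0.27,-0.21,0,0,0,-0.2,0.34,-0.26,0,0,0,-0.25,0.41,-0.31,0,0,0,-0.3,0.48,-0.365,0,0,0,-0.355,0.55,-0.42,0,0,0,-0.41,0.62,-0.475,0,0,0,-0.46,0.69,-0.525,0,0,0,-0.51,0.75,-0.57,0,0,0,-0.555,0.79,-0.605,0,0,0,-0.585,0.812,-0.618,0,0,0,-0.6,0.812,-0.618,0,0,0,-0.6,0.812,-0.618,0,0,0,-0.6,0.812,-0.618,0,0,0,-0.6],
)

```text
time_s: 9.53
eef_pos: [569.5, 54.7, 332.1]
orientation: [0.735, 0.678, -0.001, 0.0]
contact_force: [-0.2, -0.0, -2.5]
grip_width: 13.6
grip_force: 40.0
```

Run:
```python
from h import *
s=manip.read_state();print({k:np.round(s[k],2) for k in("time_s","eef_pos","contact_force","grip_width")},az())
np.save("wA.npy",np.r_[s["eef_pos"],s["orientation"]]);cv2.imwrite("wA.png",manip.snapshot("wrist"))
print(rows([((679,50,332),-4.4)])[0])
w=wcam("wA.npy");print(proj(w,[625,69,222]),proj(w,[512,158,187]))
```

```text
{'time_s': np.float64(9.53), 'eef_pos': array([569.49,  54.71, 332.1 ]), 'contact_force': array([-0.15, -0.02, -2.51]), 'grip_width': np.float64(13.62)} -4.6284232770593
[0.0104, 0.2735, 0.0007, -0.0005, 0.0016, -0.0041]
[351.70802544 170.49446334] [196.73837567  62.29004559]
```

Call:
arm_command(
  rows=[0,0.07,0,0,0,0,0,0.15,0,0,0,0,0,0.22,0,0,0,0,0,0.26,0,0,0,0,0,0.27,0,0,0,0,0,0.27,0,0,0,0,0,0.27,0,0,0,0],
)

```text
time_s: 10.17
eef_pos: [676.7, 48.0, 332.3]
orientation: [0.734, 0.679, -0.001, -0.0]
contact_force: [-0.3, 0.2, -2.0]
grip_width: 13.6
grip_force: 40.0
```

Run:
```python
from h import *
s=manip.read_state();print({k:np.round(s[k],2) for k in("time_s","eef_pos","contact_force","grip_width")},az())
np.save("wB.npy",np.r_[s["eef_pos"],s["orientation"]]);cv2.imwrite("wB.png",manip.snapshot("wrist"))
A=cv2.imread("wA.png");B=cv2.imread("wB.png")
w=wcam("wB.npy");u=proj(w,[625,69,222]);print(u)
g=lambda im:cv2.convertScaleAbs(im,alpha=1.4,beta=10)
def z(im,x,y,w,h,W,H):return cv2.resize(g(im[y:y+h,x:x+w]),(W,H),interpolation=cv2.INTER_CUBIC)
x,y=int(u[0])-40,int(u[1])-30;print("B off",x,y)
o=np.vstack([np.hstack([z(A,312,140,80,60,400,300),z(B,x,y,80,60,400,300)]),np.hstack([z(A,100,0,320,240,400,300),z(B,100,0,320,240,400,300)])])
cv2.imwrite("pics/c8.png",o)
```

```text
{'time_s': np.float64(10.17), 'eef_pos': array([676.66,  47.96, 332.33]), 'contact_force': array([-0.28,  0.15, -2.05]), 'grip_width': np.float64(13.63)} -4.508923762612848
[210.06066433 172.97499806]
B off 170 142
```

View pics/c8.png

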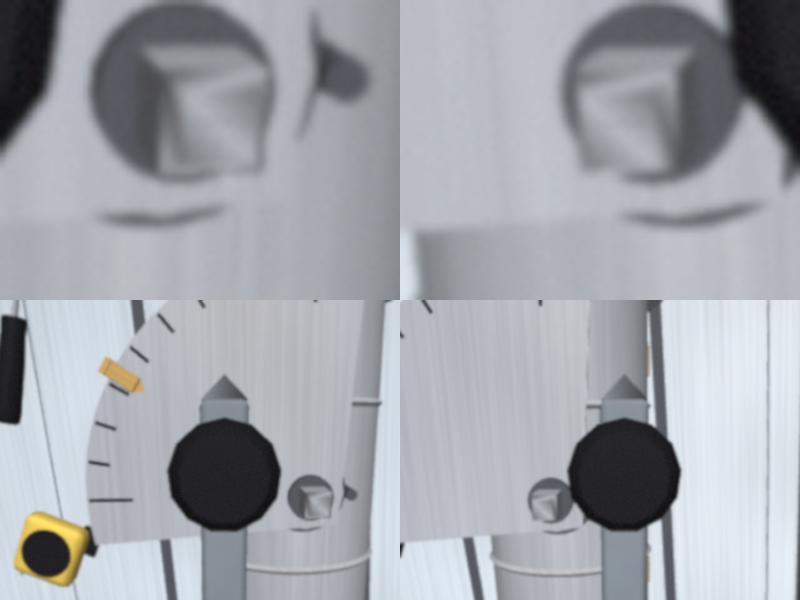

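Readings from c8, in raw pixels:

| View | Feature | Pixel |
|---|---|---|
| A | shaft collar | (348.8,158.4) |
| A | square top | (354.6,163.8) |
| A | clip | (196.8,60) |
| A | shut mark | (172–205.6,159.2) |
| B | shaft collar | (220.2,160.2) |
| B | square top | (216,165.8) |

Run:
```python
from h import *
A=wcam("wA.npy");B=wcam("wB.npy")
print("collar",tri([(A,(348.8,158.4)),(B,(220.2,160.2))]),"top",tri([(A,(354.6,163.8)),(B,(216,165.8))]))
for n,z,a,b in(("c",192,(348.8,158.4),(220.2,160.2)),("t",216,(354.6,163.8),(216,165.8))):print(n,atz(A,a,z),atz(B,b,z))
sh=np.mean([atz(A,(348.8,158.4),192),atz(B,(220.2,160.2),192),atz(A,(354.6,163.8),216),atz(B,(216,165.8),216)],0);print("sh",sh)
az_=lambda v:np.degrees(np.arctan2(v[1],v[0]))
m=[atz(A,p,184)-sh for p in((172,159.2),(205.6,159.2))];print("shut",[(az_(v).round(2),np.hypot(*v[:2]).round(1)) for v in m],az_(m[0]-m[1]))
e=[atz(A,(100+x*.8,(y-300)*.8),184) for x,y in((98,543),(242,533))];print("plate edge",az_(e[0]-e[1]))
for p in((121,375),(107,364),(142,388)):
  v=atz(A,(100+p[0]*.8,(p[1]-300)*.8),188.5)-sh;print("clip",az_(v),np.hypot(*v[:2]))
# square edges at z 216
P=lambda x,y:atz(A,(312+x/5,140+y/5),216);Q=lambda x,y:atz(B,(170+(x-400)/5,142+y/5),216)
print("A",az_(P(262,168)-P(160,172)),az_(P(268,68)-P(262,168)),"B",az_(Q(680,165)-Q(578,172)),az_(Q(575,70)-Q(578,172)))
# brass segmentation for the clip in A
im=cv2.imread("wA.png")[:130,150:260];hsv=cv2.cvtColor(im,cv2.COLOR_BGR2HSV);mk=cv2.inRange(hsv,(10,90,60),(28,255,255))
ys,xs=np.nonzero(mk);c=(150+xs.mean(),ys.mean());v=atz(A,c,187)-sh;print(len(xs),c,az_(v),np.hypot(*v[:2]))
```

```text
collar (array([628.4894256 ,  72.80365892, 190.67114109]), [np.float64(0.2218543734336347), np.float64(0.2218543734336304)]) top (array([628.75855777,  72.58365963, 214.30617994]), [np.float64(0.1743190171481507), np.float64(0.17431901714818365)])
c [628.25043068  72.82548656 192.        ] [628.7391746   73.24258359 192.        ]
t [628.43349375  72.74797044 216.        ] [629.0892775   73.05807597 216.        ]
sh [628.62809413  72.96852914 204.        ]
shut [(np.float64(176.2), np.float64(149.6)), (np.float64(176.43), np.float64(120.9))] 175.2439959830234
plate edge 179.44628112714724
clip 143.27442973457403 144.78518094775623
clip 142.8766114019765 155.3600209781821
clip 143.18459970267304 129.7696927431666
A -2.252620053160457 85.73674105287132 B -0.5745064492874773 83.96167464787641
414 (np.float64(196.58695652173913), np.float64(60.45652173913044)) 143.45282688727877 145.08867807062188
```

Run:
```python
from h import *
c=manip.camera_params("wrist");M=np.linalg.inv(c["mount"]);c["R"],c["t"]=M[:3,:3],M[:3,3]
print("pred grip",proj(c,[61.9,0,-66.3]),"tip",proj(c,[86.9,0,-31.3]),"tip-under",proj(c,[86.9,0,-15.3]))
for n in"AB":
    im=cv2.imread(f"w{n}.png");g=cv2.cvtColor(im,cv2.COLOR_BGR2GRAY)
    k=cv2.morphologyEx((g[60:220,200:360]<60).astype(np.uint8),cv2.MORPH_OPEN,np.ones((9,9)))
    nl,l,st,ce=cv2.connectedComponentsWithStats(k)
    for i in range(1,nl):
        if st[i,4]>1000:print(n,st[i],ce[i]+[200,60])
s=manip.read_state();e=np.array([np.cos(np.radians(86.2)),np.sin(np.radians(86.2))]);p=np.array([628.6,73])+38.1*e
print(p,s["eef_pos"],rows([((*p,240),-3.8),((*p,215),-3.8)]))
```

```text
pred grip [282.36162704 144.03799364] tip [281.56935138  57.87046403] tip-under [281.25089289  61.57396243]
A [  35   35   89   90 6281] [278.97357109 139.80640025]
B [  27   35   96   90 6479] [277.87374595 140.29649637]
[631.12503561 111.01623594] [676.43060621  48.47623323 332.67603849] [[0.1471, -0.1248, 0.2318, -0.001, 0.0001, -0.0111], [0.1471, -0.1248, 0.2943, -0.001, 0.0001, -0.0111]]
```

The lever in hand is pitched about 2° tip-down and sits about 0.8 mm towards −y. I'll allow for both and move above the shaft.

Call:
arm_command(
  rows=[0.05,-0.042,0,0,0.01,-0.003,0.1,-0.085,0,0,0.02,-0.007,0.135,-0.113,0,0,0.025,-0.01,0.147,-0.123,0,0,0.027,-0.011,0.147,-0.123,0.08,0,0.027,-0.011,0.147,-0.123,0.16,0,0.027,-0.011,0.147,-0.123,0.23,0,0.027,-0.011,0.147,-0.123,0.275,0,0.027,-0.011,0.147,-0.123,0.29,0,0.027,-0.011,0.147,-0.123,0.29,0,0.027,-0.011,0.147,-0.123,0.29,0,0.027,-0.011,0.147,-0.123,0.29,0,0.027,-0.011,0.147,-0.123,0.29,0,0.027,-0.011],
)

```text
time_s: 11.3
eef_pos: [634.1, 111.6, 218.4]
orientation: [0.73, 0.684, 0.012, -0.009]
contact_force: [-0.3, 0.5, -2.5]
grip_width: 13.5
grip_force: 40.0
```

Run:
```python
from h import *
s=manip.read_state();print({k:np.round(s[k],2) for k in("time_s","eef_pos","contact_force","torque","grip_width")},az())
print((rows([((631.9,111,215),-3.8)])[0]))
im=manip.snapshot("wrist");g=cv2.cvtColor(im,cv2.COLOR_BGR2GRAY);np.save("wC.npy",np.r_[s["eef_pos"],s["orientation"]]);cv2.imwrite("wC.png",im)
```

```text
{'time_s': np.float64(11.3), 'eef_pos': array([634.07, 111.58, 218.39]), 'contact_force': array([-0.33,  0.5 , -2.52]), 'torque': array([-0.11,  0.12, -0.01]), 'grip_width': np.float64(13.53)} -3.7492491039207456
[-0.0021, -0.0053, 0.0084, 0.0033, -0.0277, 0.0009]
```

Call:
arm_command(
  rows=[-0.002,-0.0055,0,0,0,0,-0.002,-0.0055,0.01,0,0,0,-0.0025,-0.0055,0.02,0,0,0,-0.003,-0.0055,0.03,0,0,0,-0.003,-0.0055,0.03,0,0,0],
)

```text
time_s: 11.77
eef_pos: [630.2, 110.9, 203.4]
orientation: [0.73, 0.684, 0.01, -0.01]
contact_force: [0.1, -0.5, -2.3]
grip_width: 12.9
grip_force: 40.0
```

Run:
```python
from h import *
s=manip.read_state();print({k:np.round(s[k],2) for k in("time_s","eef_pos","contact_force","torque","grip_width")},az())
print((rows([((631.9,111,190),-3.8)])[0]))
```

```text
{'time_s': np.float64(11.77), 'eef_pos': array([630.17, 110.92, 203.44]), 'contact_force': array([ 0.08, -0.51, -2.34]), 'torque': array([-0.17, -0.02,  0.03]), 'grip_width': np.float64(12.93)} -3.7274138340962515
[-0.0005, 0.0043, 0.0336, -0.0012, -0.0267, 0.0012]
```

Call:
arm_command(
  rows=[0,0.003,0,0,0,0,0,0.003,0.01,0,0,0,-0.0005,0.003,0.02,0,0,0,-0.001,0.003,0.03,0,0,0,-0.001,0.003,0.03,0,0,0],
)

```text
time_s: 12.18
eef_pos: [631.1, 110.7, 191.4]
orientation: [0.73, 0.684, 0.01, -0.01]
contact_force: [-0.0, -0.1, -2.5]
grip_width: 13.5
grip_force: 40.0
```

Run:
```python
from h import *
s=manip.read_state();print({k:np.round(s[k],2) for k in("time_s","eef_pos","contact_force","torque","grip_width")},az())
```

```text
{'time_s': np.float64(12.18), 'eef_pos': array([631.12, 110.71, 191.4 ]), 'contact_force': array([-0.04, -0.13, -2.47]), 'torque': array([-0.09,  0.07, -0.05]), 'grip_width': np.float64(13.47)} -3.737357055583032
```

Call:
arm_command(
  rows=[0,0,0.01,0,0,0,-0.0005,0,0.02,0,0,0,-0.001,0,0.03,0,0,0,-0.001,0,0.036,0,0,0,-0.001,0,0.036,0,0,0,-0.001,0,0.036,0,0,0],
)

```text
time_s: 12.68
eef_pos: [631.8, 111.0, 178.1]
orientation: [0.73, 0.684, 0.01, -0.01]
contact_force: [0.1, 0.8, -3.0]
grip_width: 13.3
grip_force: 40.0
```

Run:
```python
from h import *
s=manip.read_state();print({k:np.round(s[k],2) for k in("time_s","eef_pos","contact_force","torque","grip_width")},az())
```

```text
{'time_s': np.float64(12.68), 'eef_pos': array([631.77, 111.02, 178.08]), 'contact_force': array([ 0.08,  0.78, -3.  ]), 'torque': array([0.02, 0.12, 0.01]), 'grip_width': np.float64(13.26)} -3.731285141462625
```

Call:
arm_command(
  rows=[0,0,0.005,0,0,0,0,0,0.01,0,0,0,0,0,0.01,0,0,0,0,0,0.01,0,0,0],
)

```text
time_s: 13.02
eef_pos: [632.3, 111.6, 175.8]
orientation: [0.73, 0.684, 0.011, -0.01]
contact_force: [-3.2, 1.6, 7.8]
grip_width: 13.2
grip_force: 40.0
```

Run:
```python
from h import *
s=manip.read_state();print({k:np.round(s[k],2) for k in("time_s","eef_pos","contact_force","torque","grip_width")},az())
```

```text
{'time_s': np.float64(13.02), 'eef_pos': array([632.26, 111.59, 175.81]), 'contact_force': array([-3.18,  1.58,  7.85]), 'torque': array([-0.04,  0.72, -0.03]), 'grip_width': np.float64(13.2)} -3.7265058509319164
```

Contact at the expected height, so it is seated. I'll release, raise 16 mm and level the tool.

Call:
arm_command(
  rows=[0,0,-0.005,0,0,0,0,0,-0.005,0,0,0,0,0,-0.005,0,0,0,0,0,-0.005,0,0,0,0,0,-0.02,0,-0.013,0,0,0,-0.04,0,-0.027,0,0,0,-0.045,0,-0.027,0,0,0,-0.045,0,-0.027,0,0,0,-0.045,0,-0.027,0],
  grip=-0.2,
  force=30,
)

```text
time_s: 13.77
eef_pos: [632.0, 110.7, 192.5]
orientation: [0.73, 0.684, 0.0, 0.0]
contact_force: [-0.0, -0.5, 0.3]
grip_width: 52.5
grip_force: 0.0
```

Run:
```python
from h import *
s=manip.read_state();print({k:np.round(s[k],2) for k in("time_s","eef_pos","contact_force","torque","grip_width")},az())
w=cam("wrist",s);im=manip.snapshot("wrist");g=cv2.cvtColor(im,cv2.COLOR_BGR2GRAY);np.save("wD.npy",np.r_[s["eef_pos"],s["orientation"]]);cv2.imwrite("wD.png",im)
e=np.array([np.cos(np.radians(86.2)),np.sin(np.radians(86.2))]);sh=np.array([628.6,73])
u=proj(w,[*(sh+100*e),243]);print("pred grip px",u)
x,y=u.astype(int);x0,y0=max(x-70,0),max(y-70,0)
k=cv2.morphologyEx((g[y0:y+70,x0:x+70]<60).astype(np.uint8),cv2.MORPH_OPEN,np.ones((7,7)))
n,l,st,ce=cv2.connectedComponentsWithStats(k)
for i in range(1,n):
    if st[i,4]>500:
        c=ce[i]+[x0,y0];p=atz(w,c,243);d=p[:2]-sh;print(st[i],c,p,np.hypot(*d),np.degrees(np.arctan2(d[1],d[0])))
print(rows([((*(sh+100*e),192),-3.8)])[0])
```

```text
{'time_s': np.float64(13.77), 'eef_pos': array([632.03, 110.66, 192.55]), 'contact_force': array([-0.04, -0.47,  0.34]), 'torque': array([-0.1 ,  0.02,  0.03]), 'grip_width': np.float64(52.47)} -3.714049926952344
pred grip px [279.37369287 136.436839  ]
[  32   24   75   77 4590] [277.84183007 128.26928105] [634.9139403 175.3232901 243.       ] 102.51790838213198 86.46899520368686
[0.156, -0.0015, 0.0006, 0.0002, -0.0, 0.0012]
```

The lever stays put after release: its grip is found at az 86.5°, radius about 101. I'll slide along to the grip and close on it.

Call:
arm_command(
  rows=[0.05,0,0,0,0,0,0.1,0,0,0,0,0,0.145,0,0,0,0,0,0.158,0,0,0,0,0,0.158,0,0,0,0,0,0.158,0,0,0,0,0],
)

```text
time_s: 14.32
eef_pos: [635.8, 172.2, 191.9]
orientation: [0.73, 0.683, -0.001, 0.0]
contact_force: [-0.6, 0.5, 0.3]
grip_width: 52.5
grip_force: 0.0
```

Call:
arm_command(
  rows=[0,0,0,0,0,0,0,0,0,0,0,0,0,0,0,0,0,0,0,0,0,0,0,0,0,0,0,0,0,0,0,0,0,0,0,0],
  grip=1,
  force=25,
)

```text
time_s: 14.82
eef_pos: [636.0, 172.7, 192.1]
orientation: [0.73, 0.683, -0.0, 0.0]
contact_force: [0.7, -1.7, -0.3]
grip_width: 24.9
grip_force: 25.0
```

Run:
```python
from h import *
s=manip.read_state();print({k:np.round(s[k],2) for k in("time_s","eef_pos","contact_force","torque","grip_width","grip_force","joint_positions")},az())
p=s["eef_pos"];sh=np.array([628.6,73]);d=p[:2]-sh;print(np.hypot(*d),np.degrees(np.arctan2(d[1],d[0])))
a0=86.2;r=101.;out=[]
for k in range(1,15):
    da=57.1*k/14;t=np.radians(a0+da);out.append(((sh[0]+r*np.cos(t),sh[1]+r*np.sin(t),p[2]),az()+da))
R=rows(out,((sh[0]+r*np.cos(np.radians(a0)),sh[1]+r*np.sin(np.radians(a0)),p[2]),az()))
for q in R:print(np.round(q,3).tolist())
```

```text
{'time_s': np.float64(14.82), 'eef_pos': array([636.01, 172.69, 192.15]), 'contact_force': array([ 0.68, -1.73, -0.27]), 'torque': array([-0.29,  0.05, -0.01]), 'grip_width': np.float64(24.95), 'grip_force': np.float64(25.0), 'joint_positions': array([-0.45,  0.77,  0.21,  1.49, -0.19,  0.9 , -0.24])} -3.7727512333849686
99.96682730950273 85.7518052141761
[-0.001, -0.018, 0.0, 0.0, 0.0, -0.068]
[-0.002, -0.036, 0.0, 0.0, 0.0, -0.136]
[-0.006, -0.054, 0.0, 0.0, 0.0, -0.204]
[-0.01, -0.071, 0.0, 0.0, 0.0, -0.272]
[-0.016, -0.088, 0.0, 0.0, 0.0, -0.34]
[-0.023, -0.105, 0.0, 0.0, 0.0, -0.408]
[-0.031, -0.121, 0.0, 0.0, 0.0, -0.476]
[-0.04, -0.136, 0.0, 0.0, 0.0, -0.544]
[-0.05, -0.151, 0.0, 0.0, 0.0, -0.612]
[-0.061, -0.165, 0.0, 0.0, 0.0, -0.68]
[-0.073, -0.178, 0.0, 0.0, 0.0, -0.748]
[-0.087, -0.19, 0.0, 0.0, 0.0, -0.816]
[-0.1, -0.202, 0.0, 0.0, 0.0, -0.884]
[-0.115, -0.212, 0.0, 0.0, 0.0, -0.952]
```

Call:
arm_command(
  rows=[-0.001,-0.018,0,0,0,-0.068,-0.002,-0.036,0,0,0,-0.136,-0.006,-0.054,0,0,0,-0.204,-0.01,-0.071,0,0,0,-0.272,-0.016,-0.088,0,0,0,-0.34,-0.023,-0.105,0,0,0,-0.408,-0.023,-0.105,0,0,0,-0.408,-0.023,-0.105,0,0,0,-0.408],
)

```text
time_s: 15.48
eef_pos: [594.7, 166.6, 192.8]
orientation: [0.569, 0.822, 0.001, 0.001]
contact_force: [2.8, -1.6, 0.4]
grip_width: 25.0
grip_force: 25.0
```

Run:
```python
from h import *
s=manip.read_state();print({k:np.round(s[k],2) for k in("time_s","eef_pos","contact_force","torque","grip_width","grip_force")},az())
p=s["eef_pos"];sh=np.array([628.6,73]);d=p[:2]-sh;print(np.hypot(*d),np.degrees(np.arctan2(d[1],d[0])))
a0=86.2+57.1*6/14;r=100.;out=[]
f=lambda a:((sh[0]+r*np.cos(np.radians(a)),sh[1]+r*np.sin(np.radians(a)),p[2]),a-90)
R=rows([f(a0+32.6*k/8) for k in range(1,9)],f(a0))
for q in R:print(np.round(q,3).tolist())
```

```text
{'time_s': np.float64(15.48), 'eef_pos': array([594.73, 166.59, 192.8 ]), 'contact_force': array([ 2.84, -1.59,  0.43]), 'torque': array([-0.27, -0.51, -0.17]), 'grip_width': np.float64(25.03), 'grip_force': np.float64(25.01)} 20.57445417981298
99.53182065555431 109.89310452376613
[-0.001, -0.018, 0.0, 0.0, 0.0, -0.068]
[-0.002, -0.035, 0.0, 0.0, 0.0, -0.136]
[-0.006, -0.053, 0.0, 0.0, 0.0, -0.204]
[-0.01, -0.07, 0.0, 0.0, 0.0, -0.272]
[-0.016, -0.087, 0.0, 0.0, 0.0, -0.34]
[-0.022, -0.104, 0.0, 0.0, 0.0, -0.408]
[-0.03, -0.119, 0.0, 0.0, 0.0, -0.475]
[-0.039, -0.135, 0.0, 0.0, 0.0, -0.543]
```

The spring force is small and steady, so I'll continue to the clip.

Call:
arm_command(
  rows=[-0.001,-0.018,0,0,0,-0.068,-0.002,-0.035,0,0,0,-0.136,-0.006,-0.053,0,0,0,-0.204,-0.01,-0.07,0,0,0,-0.272,-0.016,-0.087,0,0,0,-0.34,-0.022,-0.104,0,0,0,-0.408,-0.03,-0.119,0,0,0,-0.475,-0.039,-0.135,0,0,0,-0.543,-0.039,-0.135,0,0,0,-0.543,-0.039,-0.135,0,0,0,-0.543,-0.039,-0.135,0,0,0,-0.543],
)

```text
time_s: 16.4
eef_pos: [550.3, 133.9, 192.6]
orientation: [0.316, 0.949, 0.001, 0.001]
contact_force: [4.0, -1.1, 1.5]
grip_width: 25.5
grip_force: 25.0
```

```bash
cat > chk.py <<'E'
from h import *
s=manip.read_state();print({k:np.round(s[k],2) for k in("time_s","eef_pos","contact_force","torque","grip_width","grip_force")},az())
p=s["eef_pos"];sh=np.array([628.6,73]);d=p[:2]-sh;print(np.hypot(*d),np.degrees(np.arctan2(d[1],d[0])))
w=cam("wrist",s);im=manip.snapshot("wrist");cv2.imwrite("wE.png",im)
hsv=cv2.cvtColor(im,cv2.COLOR_BGR2HSV);mk=cv2.inRange(hsv,(10,90,60),(28,255,255));mk[230:]=0
n,l,st,ce=cv2.connectedComponentsWithStats(mk)
for i in range(1,n):
    if st[i,4]>80:
        c=atz(w,ce[i],187);v=c[:2]-sh;print("clip px",ce[i],st[i],c,np.degrees(np.arctan2(v[1],v[0])),np.hypot(*v))
g=cv2.cvtColor(im,cv2.COLOR_BGR2GRAY);k=cv2.morphologyEx((g[60:220,200:360]<60).astype(np.uint8),cv2.MORPH_OPEN,np.ones((9,9)))
n,l,st,ce=cv2.connectedComponentsWithStats(k)
for i in range(1,n):
    if st[i,4]>800:c=ce[i]+[200,60];print("dark",c,st[i])
for a in (143.3,):
    q=sh+125*np.array([np.cos(np.radians(a)),np.sin(np.radians(a))]);print("clip_mark px",proj(w,[*q,208]),proj(w,[*q,192]))
E
python3 chk.py
```

```text
{'time_s': np.float64(16.4), 'eef_pos': array([550.26, 133.92, 192.61]), 'contact_force': array([ 3.95, -1.1 ,  1.49]), 'torque': array([ 0.04, -0.9 , -0.28]), 'grip_width': np.float64(25.49), 'grip_force': np.float64(25.01)} 53.15390003496078
99.24350779305395 142.13138165338833
clip px [ 59.38527499 107.63157895] [   3   68   98   84 3382] [433.48436467  95.54318965 187.        ] 173.4094060353593 196.41361091015594
clip px [274.77159966 159.42600513] [ 265  131   21   64 1169] [511.66448553 159.59186758 187.        ] 143.4796979874699 145.50624067694184
clip_mark px [275.73310009 215.10331524] [275.90217357 204.42058065]
```

The clip measures at 143.5° and the lever is at 142.1°, so I'll nudge the last 1.3°.

Call:
arm_command(
  rows=[0,-0.003,0,0,0,-0.01,0,-0.0055,0,0,0,-0.022,0,-0.0055,0,0,0,-0.022,0,-0.0055,0,0,0,-0.022,0,-0.0055,0,0,0,-0.022,0,-0.0055,0,0,0,-0.022],
)

```text
time_s: 16.95
eef_pos: [548.5, 131.7, 192.5]
orientation: [0.304, 0.953, 0.001, 0.001]
contact_force: [4.9, 0.1, 2.6]
grip_width: 25.1
grip_force: 25.0
```

```bash
python3 chk.py
python3 - <<'E'
from h import *
# lever's grey tip columns just inside the clip: edge profile around the clip-mark row
im=cv2.imread("wE.png");g=cv2.cvtColor(im,cv2.COLOR_BGR2GRAY)
for r in range(192,232,4):print(r,g[r,250:312:3].tolist())
E
```

```text
{'time_s': np.float64(16.95), 'eef_pos': array([548.49, 131.71, 192.47]), 'contact_force': array([4.88, 0.07, 2.62]), 'torque': array([ 0.03, -1.21, -0.24]), 'grip_width': np.float64(25.13), 'grip_force': np.float64(25.02)} 54.59412038897517
99.31765459935353 143.7626309035884
clip px [ 63.39435792 102.00822803] [   7   62   97   84 3403] [432.04182698  93.72794044 187.        ] 173.98015229143098 197.64807840336638
clip px [283.42649573 159.5025641 ] [ 273  131   22   64 1170] [511.61880595 159.71914986 187.        ] 143.45014659318014 145.61871690346052
clip_mark px [283.72640708 215.49125508] [283.23325286 204.76731602]
192 [119, 117, 118, 117, 118, 120, 121, 120, 121, 119, 112, 109, 115, 119, 121, 122, 123, 121, 119, 118, 118]
196 [117, 117, 118, 120, 121, 121, 121, 119, 119, 119, 119, 118, 121, 121, 122, 121, 118, 118, 119, 121, 120]
200 [120, 119, 121, 122, 120, 119, 119, 118, 119, 120, 121, 121, 122, 121, 119, 118, 120, 121, 121, 119, 117]
204 [121, 121, 119, 118, 119, 119, 120, 120, 120, 104, 74, 114, 119, 118, 119, 121, 120, 118, 117, 115, 117]
208 [119, 119, 119, 120, 119, 120, 121, 120, 86, 65, 68, 69, 107, 121, 120, 118, 115, 115, 117, 116, 117]
212 [119, 120, 120, 120, 121, 121, 107, 71, 73, 73, 67, 64, 73, 96, 115, 116, 116, 116, 117, 117, 118]
216 [120, 119, 120, 121, 121, 95, 70, 81, 77, 71, 65, 59, 54, 62, 87, 115, 117, 117, 119, 120, 121]
220 [121, 122, 120, 118, 118, 95, 86, 80, 75, 69, 63, 58, 52, 47, 48, 107, 118, 122, 121, 119, 119]
224 [119, 118, 118, 120, 121, 74, 60, 62, 62, 62, 60, 61, 61, 61, 68, 112, 121, 119, 120, 120, 120]
228 [117, 120, 121, 119, 114, 69, 85, 89, 88, 88, 89, 88, 89, 89, 92, 109, 120, 120, 120, 121, 121]
```

The tip is at pixel (279.5,203) and the clip's mark at (283,205), about 1.6 mm apart. It is held at 25 N, so I'll hand in.

```bash
python3 -c "
from h import *
s=manip.read_state();print(np.abs(s['joint_vel']).max(),s['grip_force']);print(manip.close_job())"
```

```text
0.0019937831718573286 25.018009459599853
the job is handed in; nothing more can be done
None
```

The lever is seated on the shaft and held at the setting clip with 25 N, its tip about 1.6 mm from the clip's mark by the wrist camera; I handed the job in after about 17 s, and no verdict came back.

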